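# Tube a sediment core and hold it up leaning for inspection

### The arm

A 7-joint arm with a two-finger parallel gripper is mounted at the origin on the work surface. World frame = base frame: x ahead of the robot, y to its left, z up, the work surface at z = 0. Lengths are in mm, angles in degrees, forces in N, time in s.
With the tool pointing down it reaches from about 425 to 950 mm from the base axis. Payload 4.7 kg.
Tool frame: the origin (TCP) lies at the very end of the fingers, on their centre line; the grasp point (between the pads) lies 19 mm behind it (arm.hold_point_z is the distance from the TCP to the grasp point, in mm); z points along the fingers, x is the direction in which the jaws open and shut, and the axes are right-handed (so a half turn about z gives the same grasp; the last joint's range is limited). The gripper opens to 87 mm and grips with 3 to 60 N. Pads are 19 mm wide; open, the fingers measure 117 mm over their backs; the gripper's body (75 mm by 190 mm) begins 51 mm behind the grasp point.
Start: joints at [-70.468, 26.849, -2.785, 87.806, 1.381, 65.374, -4.715], TCP at [243.925, 629.407, 184.173] pointing down, gripper open.
Joint ranges: [-148.3, 148.3], [-19.14, 114.17], [-79.39, 73.82], [5.75, 140.21], [-59.74, 239.74], [12.07, 113.84], [-152.46, 152.46]. Speed limits (degrees/s): [147.25, 147.25, 180, 180, 180, 180, 180].

### API

Orientations are given as a 3x3 rotation matrix whose columns are the frame's x, y, z axes.
In Python, from bench import arm, read_camera, order gives the robot as it stands.
- The arm moves only by the shell command python3 -m jog 'ROWS' [FORCE]. ROWS is a JSON object of lists of equal length, an entry for each row: "linear": the shift along the tool's x, y, z in units of 30 mm (1.0 is 30 mm), a list of three; "yaw": the turn about the tool's z in degrees; "fingers": the opening, from 0 (shut) to 1 (fully open). A call has 1 to 8 rows; each row is the pose to reach, as a shift and turn from the pose commanded when the call began, along the tool's axes at that moment; what a row does not reach only later rows make up. A row lasts 1/8 s, in which the tool goes at most 62.5 mm and 10.7 degrees, less where a joint would pass 70% of its speed; a pose out of reach is approached as far as the arm can. A call with a gripper value outside its range is refused whole. The fingers move at their own pace and stop on an object; FORCE is the grip in N (left out, the last holds). Time passes only in rows, so rows that repeat a pose let the fingers close. It gives the time, the measured TCP pose, the force and the opening at its end, in the units of the state.
- arm.get_state(): the state, without advancing time (a new reading comes with each control period).
- read_camera(name): name is "scene" or "top" or "wrist"; returns a dict with "color" (384x512x3 uint8, blue, green, red), "camera_matrix" (3x3 intrinsics, pixels), "view" (4x4, takes a point from world to camera coordinates). Camera axes: x right, y down, z forward; pixel columns grow to the right and rows downward; lengths in mm; the calibration is good to about 2 mm. The wrist camera is an equidistant fisheye: a pixel r from the principal point sees the ray r / f radians off the axis. A picture is of the moment at which its call begins. There is no depth.
- order.finish_job(): hands the job in, once; it reports no verdict.
The state is a dict: "time_s": time; "joint_positions": joint angles; "joint_velocities": joint speeds; "joint_torque": joint torques, N m; "tcp_pos": TCP position; "tool_rot": TCP orientation; "ft_force": force on the tool from outside, world axes, zero at the start; "torque": the same for the moment, N m; "width": finger opening in mm.
Only numpy, scipy, OpenCV 4.12 (cv2) and the standard library are available. Lean on these libraries where they do the work, as an engineer would, in place of code of your own. Each camera call takes 0.05 s, during which the arm holds its last target.

### The job

Take the orange-capped core sample out of the wooden stand and slide it into the empty yellow-rimmed tube where that stands in the blue rack, until the cap sits fully down on the rim. Then grip the tube itself, draw it with its core out of the rack, lean it about 40 degrees from upright (capped end up, any direction) so that the core can be inspected, and finish while still holding it like that, motionless, with its foot at least 12 cm above the bench. Leave the other tubes, the green-capped sample and everything else where they are.

Things in the scene. Friction and masses are not known exactly. Their poses are not given: they have to be found in the camera images.
- tube: Empty open-topped clear round tube, outside diameter 32, bore 22, height 100, with a yellow rim (the top 8 mm); 60 g nominal. Stands loose and upright in one of the three holes of the rack, 42 mm deep in it, so 58 mm stand above the rack. Origin: centre of its underside; z points to its mouth.
- tube_foot (a point): Centre of the tube's underside (same as its origin).
- tube_mouth (a point): Centre of the tube's open top, 100 mm above its underside along its z; axes as the tube's.
- sample: Dark brown round core, diameter 18 and 70 long with a tapered lower end (14 wide at the tip, taper 4 high), fixed to an orange round cap of diameter 28 and height 24 on top of it; 94 long overall, 45 g nominal. Stands loose in one of the two holes of the stand; the cap's underside is then 12 mm above the stand's top. Origin: centre of the core's lower tip; z points to the cap.
- cap_under (a point): Centre of the underside of the orange cap, 70 mm above the sample's origin along its z; axes as the sample's. Home: it meets the tube's mouth, the cap resting on the rim; nothing latches, gravity keeps it in and it lifts out freely.
- rack: Blue rack block, 70 (x) by 225 (y) by 50 high, fixed to the bench. Three round holes of diameter 35, 42 deep, in a row along its y at -75, 0 and +75 mm. Origin: centre of its underside, on the bench.
- stand: Light wooden stand block, 60 (x) by 140 (y) by 66 high, fixed to the bench. Two round holes of diameter 22, 58 deep, along its y at -37.5 and +37.5 mm. Origin: centre of its underside, on the bench.
- full_tube_a: Bystander: clear tube like the empty one (diameter 32, height 100) but full and shut with a white cap (diameter 28, height 24); stands in another hole of the rack. Origin: centre of its underside.
- full_tube_b: Bystander: as full_tube_a, in the remaining hole of the rack.
- other_sample: Bystander: same shape as the sample, light brown core, green cap; in the other hole of the stand. Origin: core's lower tip.
- jar: Bystander: white jar, diameter 80, height 120, at the far right of the bench. Origin: centre of its underside.
- beaker: Bystander: glass beaker, diameter 70, height 85, at the back of the bench. Origin: centre of its underside.
- foil_tray: Bystander: empty metal foil tray 110 by 170 by 40 high, at the far left. Origin: centre of its underside.
- spatula: Bystander: spatula lying on the right of the bench. Origin: underside, near its middle.
Things that resemble listed ones, but are neither listed nor needed, are in the scene too. Of the things that look like the sample, the smaller one is meant.

How it is judged (in metres and radians):
On the way, in this order (a step that is already met when the one before it is completed fails the run):
1. the orange-capped core is home in the tube, which still stands in the rack (z of cap_under in the frame of tube_mouth between -0.004 and 0.004 m and distance between cap_under and tube_mouth below 0.008 m and angle between the z axis of sample and the z axis of tube, either way round below 0.12 rad and height (world z) of tube_foot below 0.02 m and angle between tube's own z axis and vertical below 0.15 rad and contact force between the fingers and sample below 0.1 N), for 0.2 s.
2. the tube, gripped by the fingers and with the core still home, is drawn clear of the rack (z of cap_under in the frame of tube_mouth between -0.004 and 0.004 m and distance between cap_under and tube_mouth below 0.008 m and angle between the z axis of sample and the z axis of tube, either way round below 0.12 rad and height (world z) of tube_foot above 0.06 m and contact force between the fingers and tube above 1 N), for 0.1 s.
At the end, for the whole second after the job is handed in: The fingers hold the tube still, touching none of the other things, its foot at least 110 mm above the bench, leaning 28 to 52 degrees from upright with the capped end up; the core is home in it (cap underside within 4 mm of the rim plane, core in line with the tube) (z of cap_under in the frame of tube_mouth between -0.004 and 0.004 m and distance between cap_under and tube_mouth below 0.008 m and angle between the z axis of sample and the z axis of tube, either way round below 0.12 rad and height (world z) of tube_foot above 0.11 m and angle between tube's own z axis and vertical between 0.49 and 0.91 rad and contact force between the fingers and tube above 1 N and contact force between tube and rack below 0.1 N and contact force between tube and stand below 0.1 N and contact force between tube and full_tube_a below 0.1 N and contact force between tube and full_tube_b below 0.1 N and contact force between tube and other_sample below 0.1 N and contact force between tube and jar below 0.1 N and contact force between tube and beaker below 0.1 N and contact force between tube and foil_tray below 0.1 N and contact force between tube and spatula below 0.1 N and linear speed of tube below 0.02 m/s and angular speed of tube below 0.15 rad/s); the arm keeps its last pose, push and grip.
It fails at once if a full tube or the green-capped sample is moved more than 15 mm (distance of any of full_tube_a, full_tube_b, other_sample from where it was at the start of the episode above 0.015 m).
It fails at once if another bystander is moved more than 30 mm (distance of any of jar, beaker, foil_tray, spatula from where it was at the start of the episode above 0.03 m).
It also fails if it takes over 51 s, if anything falls off the work surface, if the arm or the gripper's body presses on something with over 40 N, if the wrist force passes 120 N, or if a joint passes its speed limit or range.

## Working session

There is one attempt and no reset: what is moved stays moved. The work goes in short steps, Python scripts to look and compute and a shell command to move; the robot and the scene stay as the last step left them, time stands still between calls to the robot, and variables do not carry over. Pictures are saved under pics/ and viewed, and the job is handed in when it is done.

```bash
ls -la; mkdir -p pics; cat > h.py <<'E'
from bench import arm, read_camera, order
import numpy as np, cv2
def snap(n,f,up=False):
    r=read_camera(n); im=r["color"]; cv2.imwrite(f"pics/{f}.png",im); np.savez(f"pics/{f}.npz",**r); return r
E
python3 - <<'E'
from h import *
for n in ("scene","top","wrist"):
    r=snap(n,n+"0"); print(n,r["camera_matrix"].tolist(),np.round(r["view"],3).tolist())
s=arm.get_state(); print(s); print([a for a in dir(arm) if a[0]!='_'], arm.hold_point_z)
E
```

```text
total 12
drwxr-xr-x  3 agent agent 4096 Dec  6 08:10 .
drwxr-xr-x 23 root  root  4096 Dec  6 08:10 ..
drwxr-xr-x  2 agent agent 4096 Dec  6 08:10 pics
scene [[438.70005306264414, 0.0, 257.2972372710105], [0.0, 438.70005306264414, 196.39085561716269], [0.0, 0.0, 1.0]] [[-0.704, 0.71, 0.004, 473.395], [0.555, 0.554, -0.62, -175.887], [-0.443, -0.435, -0.784, 1368.436], [0.0, 0.0, 0.0, 1.0]]
top [[348.2805122786303, 0.0, 256.31940411474886], [0.0, 348.2805122786303, 193.35524610922954], [0.0, 0.0, 1.0]] [[-0.018, -1.0, -0.012, -104.064], [-0.985, 0.019, -0.169, 581.542], [0.169, 0.009, -0.986, 1098.731], [0.0, 0.0, 0.0, 1.0]]
wrist [[297.3186396354542, 0.0, 251.1562200270908], [0.0, 297.3186396354542, 190.75991034264885], [0.0, 0.0, 1.0]] [[0.362, 0.932, -0.002, -673.956], [0.891, -0.345, 0.295, -35.626], [0.274, -0.109, -0.955, 392.159], [0.0, 0.0, 0.0, 1.0]]
{'time_s': 0.15, 'joint_positions': array([-70.46673865,  26.88606103,  -2.78307442,  87.85676045,
         1.38087365,  65.37503622,  -4.71507067]), 'joint_velocities': array([-0.01395218, -0.10752384,  0.03882844, -0.18598585,  0.01227595,
        0.03859202, -0.01585853]), 'joint_torque': array([ 7.49118844e-04, -5.08425450e+01, -8.06269306e-02, -2.36419684e+01,
       -6.13301620e-02,  3.56112316e-02,  1.13538724e-04]), 'tcp_pos': array([243.7921722 , 628.89635061, 183.35706728]), 'tool_rot': array([[ 3.61434946e-01,  9.32397206e-01, -4.79514069e-04],
       [ 9.32396170e-01, -3.61435260e-01, -1.39133578e-03],
       [-1.47059089e-03,  5.57802934e-05, -9.99998917e-01]]), 'ft_force': array([0.04711174, 0.73681025, 0.04032532]), 'torque': array([0.01717549, 0.01389148, 0.00361095]), 'width': 87.0071799439784}
['PlanningError', 'get_state', 'hold_point_z'] 18.700000000000003
```

View pics/scene0.png

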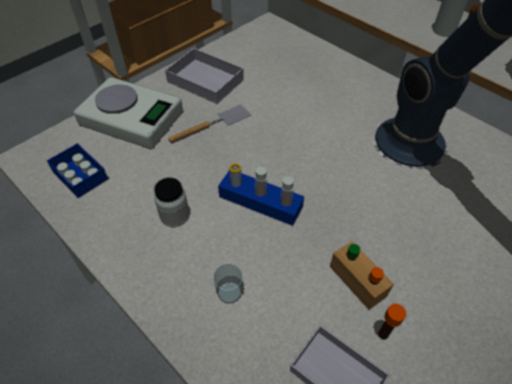

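View pics/top0.png

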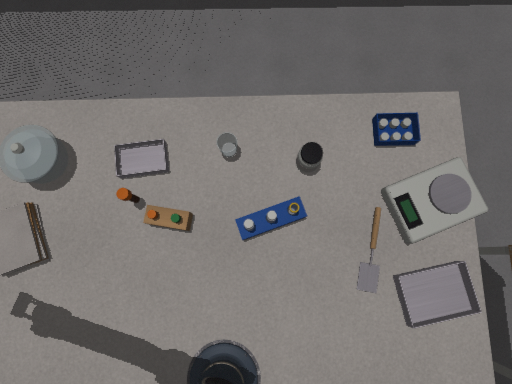

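View pics/wrist0.png

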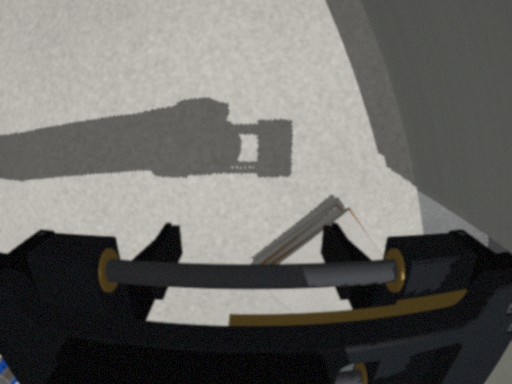

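```bash
cat >> h.py <<'E'
def ray(r,u,v,z,fish=False):
    K=r["camera_matrix"];V=r["view"];R=V[:3,:3];t=V[:3,3]
    if fish:
        x=(u-K[0,2])/K[0,0];y=(v-K[1,2])/K[1,1];th=np.hypot(x,y);d=np.array([x*np.sinc(th/np.pi),y*np.sinc(th/np.pi),np.cos(th)])
    else: d=np.array([(u-K[0,2])/K[0,0],(v-K[1,2])/K[1,1],1])
    c=-R.T@t; w=R.T@d; return c+w*(z-c[2])/w[2]
def proj(r,p,fish=False):
    K=r["camera_matrix"];V=r["view"];q=V[:3,:3]@np.asarray(p,float)+V[:3,3]
    if fish:
        th=np.arctan2(np.hypot(q[0],q[1]),q[2]);s=th/np.hypot(q[0],q[1]);x,y=q[0]*s,q[1]*s
    else: x,y=q[0]/q[2],q[1]/q[2]
    return np.array([K[0,0]*x+K[0,2],K[1,1]*y+K[1,2]])
def crop(f,x0,y0,x1,y1,k,o):
    im=cv2.imread(f"pics/{f}.png")[y0:y1,x0:x1]; cv2.imwrite(f"pics/{o}.png",cv2.resize(im,None,fx=k,fy=k,interpolation=cv2.INTER_CUBIC))
def load(f): return dict(np.load(f"pics/{f}.npz"))
E
python3 - <<'E'
from h import *
crop("top0",110,170,320,250,3.8,"c1")
E
```

```text
(no output)
```

View pics/c1.png

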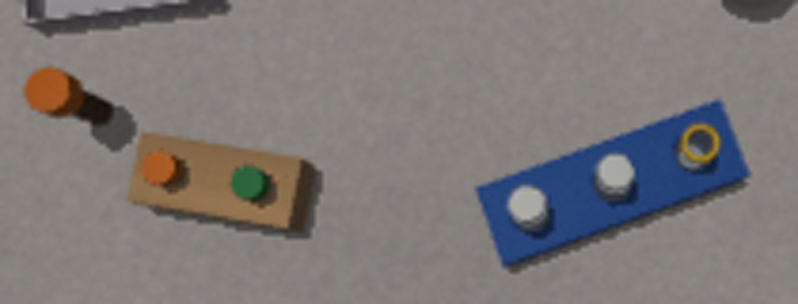

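```bash
python3 - <<'E'
from h import *
r=load("top0")
for n,u,v,z in [("s",152.4,213.7,102),("g",175.5,217.9,102),("w1",248.9,223.9,132),("w2",271.8,216.1,132),("tube",294.2,207.9,108),("decoy",110+51/3.8,170+91/3.8,135)]:
    print(n,np.round(ray(r,u,v,z),1))
E
```

```text
s [512.4 210.  102. ]
g [497.9 137.4 102. ]
w1 [472.5 -91.7 132. ]
w2 [ 494.7 -161.1  132. ]
tube [ 521.4 -231.9  108. ]
decoy [570.9 290.6 135. ]
```

```bash
python3 -m jog '{"linear":[[-9.8,13.4,-0.6],[-9.8,13.4,-0.6],[-9.8,13.4,-0.6],[-9.8,13.4,-0.6],[-9.8,13.4,-0.6],[-9.8,13.4,-0.6],[-9.8,13.4,-0.6],[-9.8,13.4,-0.6]],"yaw":[80,80,80,80,80,80,80,80],"fingers":[0.7,0.7,0.7,0.7,0.7,0.7,0.7,0.7]}'
python3 - <<'E'
from h import *
r=snap("wrist","w1"); print(-r["view"][:3,:3].T@r["view"][:3,3]); s=arm.get_state(); print(s["time_s"],s["tcp_pos"],s["tool_rot"],s["ft_force"])
E
```

```text
time_s: 1.15
tcp_pos: [513.2, 208.2, 202.3]
tool_rot: [[0.98, -0.197, 0.0], [-0.197, -0.98, 0.0], [0.0, -0.0, -1.0]]
ft_force: [0.6, 0.7, 0.6]
width: 60.5
[529.12996881 287.90555126 402.77739931]
1.2 [518.32511184 198.21949772 203.05158281] [[ 0.97745707 -0.21107814  0.00486861]
 [-0.21105317 -0.97746087 -0.00517812]
 [ 0.00585186  0.00403385 -0.99997474]] [ 4.02057242 -5.8005649   1.75260322]
```

View pics/w1.png

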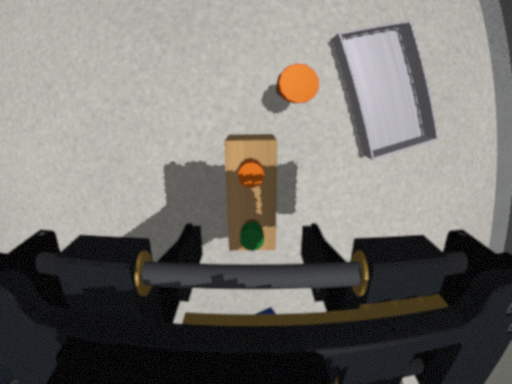

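```bash
python3 -m jog '{"linear":[[0,0,0],[0,0,0],[0,0,0]],"yaw":[0,0,0],"fingers":[0.6,0.6,0.6]}'
python3 - <<'E'
from h import *
r=snap("wrist","w2"); t=snap("top","t2"); print(-r["view"][:3,:3].T@r["view"][:3,3]); s=arm.get_state(); print(s["time_s"],s["tcp_pos"],s["ft_force"])
crop("w2",200,110,320,270,4,"c2")
for f,rr,fi in (("w2",r,1),("t2",t,0)):
    hsv=cv2.cvtColor(rr["color"],cv2.COLOR_BGR2HSV)
    for n,lo,hi in(("or",(3,150,90),(16,255,255)),("gr",(45,120,20),(85,255,255))):
        m=cv2.inRange(hsv,lo,hi); k,_,st,c=cv2.connectedComponentsWithStats(m)
        for i in range(1,k):
            if st[i,4]>20: print(f,n,st[i],c[i].round(1),ray(rr,*c[i],102,fi).round(1))
E
```

```text
time_s: 1.58
tcp_pos: [511.5, 211.7, 201.9]
tool_rot: [[0.982, -0.191, -0.001], [-0.191, -0.982, 0.0], [-0.001, -0.0, -1.0]]
ft_force: [0.2, 0.2, -0.0]
width: 52.7
[527.1238905  291.55531493 402.38120407]
1.675 [511.83729549 211.2884275  201.99883737] [0.1869458  0.51100067 0.29178783]
w2 or [ 280   68   42   38 1222] [300.8  86.9] [578.7 297.7 102. ]
w2 or [240 161  27  30 635] [252.8 176.3] [513.9 215.8 102. ]
w2 gr [242 224  23  28 495] [253.1 237.9] [500.8 145.8 102. ]
t2 or [147 210   8   9  55] [150.5 213.5] [513.  215.8 102. ]
t2 gr [401 200  16  21 167] [408.8 210.6] [ 507.  -586.4  102. ]
t2 gr [171 214   9   8  58] [175.2 217.7] [498.5 138.3 102. ]
```

View pics/c2.png

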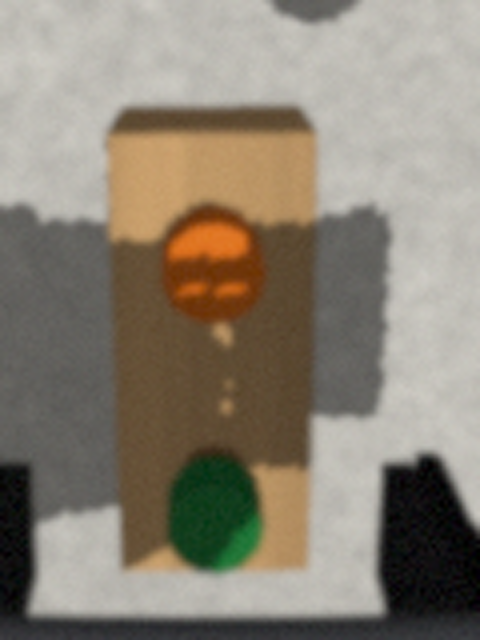

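```bash
cat >> h.py <<'E'
from scipy.optimize import least_squares
def cyl(r,x,y,rad,z0,z1,fish):
    a=np.linspace(0,2*np.pi,60)
    P=[proj(r,(x+rad*np.cos(t),y+rad*np.sin(t),z),fish) for z in (z0,z1) for t in a]
    h=cv2.convexHull(np.array(P,np.float32)); m=cv2.moments(h); return np.array([m["m10"]/m["m00"],m["m01"]/m["m00"]]),m["m00"],cv2.boundingRect(h)
def fit(r,c,x0,rad,z0,z1,fish):
    s=least_squares(lambda p:cyl(r,p[0],p[1],rad,z0,z1,fish)[0]-c,x0,diff_step=1e-3)
    return s.x,cyl(r,*s.x,rad,z0,z1,fish)[1:]
E
python3 - <<'E'
from h import *
w=load("w2");t=load("top0")
print(fit(w,(252.8,176.3),(512,210),14,78,102,1)); print(fit(w,(253.1,237.9),(498,140),14,78,102,1))
hsv=cv2.cvtColor(t["color"],cv2.COLOR_BGR2HSV)
for n,lo,hi,x0 in(("or",(3,120,60),(18,255,255),(512,210)),("gr",(45,100,20),(85,255,255),(498,138))):
    m=cv2.inRange(hsv,lo,hi); k,_,st,c=cv2.connectedComponentsWithStats(m)
    for i in range(1,k):
        if st[i,4]>40: print(n,st[i],c[i].round(1),fit(t,c[i],x0,14,78,102,0))
# stand top corners
for u,v in [(200+107/4,110+131/4),(200+316/4,110+131/4)]: print(ray(w,u,v,66,1))
E
```

```text
(array([513.48216631, 213.26934112]), (650.704376443522, (239, 160, 28, 32)))
(array([499.80132827, 140.43891055]), (621.9250676365336, (240, 222, 26, 31)))
or [116 188  16  12 148] [123.6 193.8] (array([579.24934592, 307.70336798]), (87.54138007963775, (117, 188, 13, 11)))
or [ 26 203   8  26  41] [ 29.5 213.5] (array([521.81971282, 604.24131686]), (105.46733510494232, (22, 208, 15, 11)))
or [146 209  13  11 101] [151.8 213.9] (array([513.24355145, 215.48592731]), (83.64012206881307, (146, 208, 12, 11)))
gr [400 199  18  23 211] [408.6 210.4] (array([ 508.87428702, -590.71912159]), (92.89953913888894, (402, 205, 13, 11)))
gr [171 214  10   9  62] [175.2 217.8] (array([499.41413386, 141.05702735]), (79.74924919812474, (169, 212, 12, 11)))
[490.7008122  251.16019697  66.        ]
[549.18353392 239.81559586  66.        ]
```

```bash
python3 -m jog '{"linear":[[0.05,-0.08,0.8],[0.05,-0.08,1.6],[0.05,-0.08,2.4],[0.05,-0.08,3.1],[0.05,-0.08,3.6],[0.05,-0.08,3.9],[0.05,-0.08,4.05],[0.05,-0.08,4.05]],"yaw":[0,0,0,0,0,0,0,0],"fingers":[0.6,0.6,0.6,0.6,0.6,0.6,0.6,0.6]}'
python3 -m jog '{"linear":[[0,0,0],[0,0,0],[0,0,0],[0,0,0],[0,0,0],[0,0,0]],"yaw":[0,0,0,0,0,0],"fingers":[0.25,0.25,0.25,0.25,0.2,0.2]}' 10
python3 - <<'E'
from h import *
r=snap("wrist","w3"); s=arm.get_state(); print(s["time_s"],s["tcp_pos"],s["ft_force"],s["width"])
crop("w3",130,120,390,300,3,"c3")
E
```

```text
time_s: 2.68
tcp_pos: [514.6, 212.2, 80.8]
tool_rot: [[0.981, -0.194, 0.0], [-0.194, -0.981, 0.0], [0.0, -0.0, -1.0]]
ft_force: [-1.3, -0.9, -0.8]
width: 52.6
time_s: 3.42
tcp_pos: [514.4, 212.1, 80.6]
tool_rot: [[0.981, -0.194, -0.0], [-0.194, -0.981, 0.0], [-0.0, -0.0, -1.0]]
ft_force: [0.0, 0.1, -1.1]
width: 18.0
3.475 [514.43340846 212.05376319  80.60515357] [ 0.33936235 -0.19206231 -1.39184722] 18.082153955840077
```

View pics/c3.png

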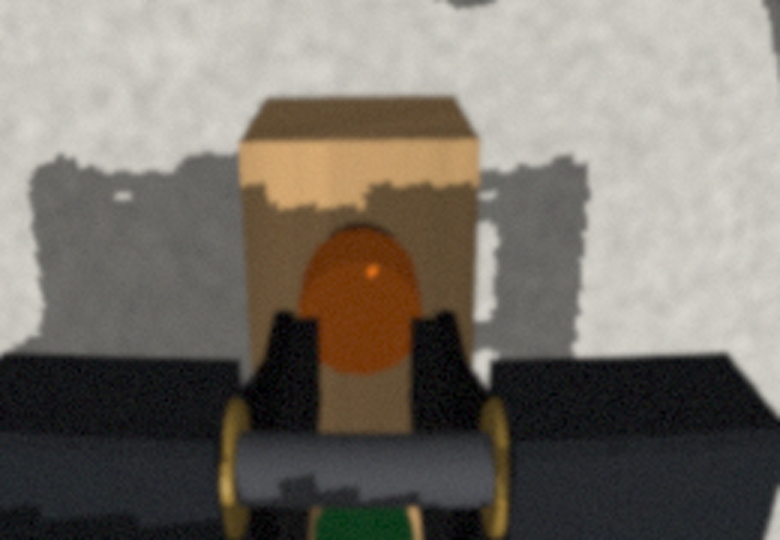

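```bash
python3 - <<'E'
from h import *
w=load("w3")
for p in [(513.4,213.4,102),(513.4,213.4,78),(514.4,212,80.6),(514.4,212,99)]: print(p,((proj(w,p,1)-[130,120])*3).round())
b=cyl(w,513.4,213.4,14,78,102,1); print((b[0]-[130,120])*3,np.array(b[2]))
r=snap("scene","s3");crop("s3",300,220,430,350,5,"c4")
print(arm.get_state()["width"])
E
```

```text
(513.4, 213.4, 102) [358. 321.]
(513.4, 213.4, 78) [359. 281.]
(514.4, 212, 80.6) [364. 289.]
(514.4, 212, 99) [364. 320.]
[358.36036576 302.90780804] [228 195  43  51]
17.686036156756888
```

View pics/c4.png

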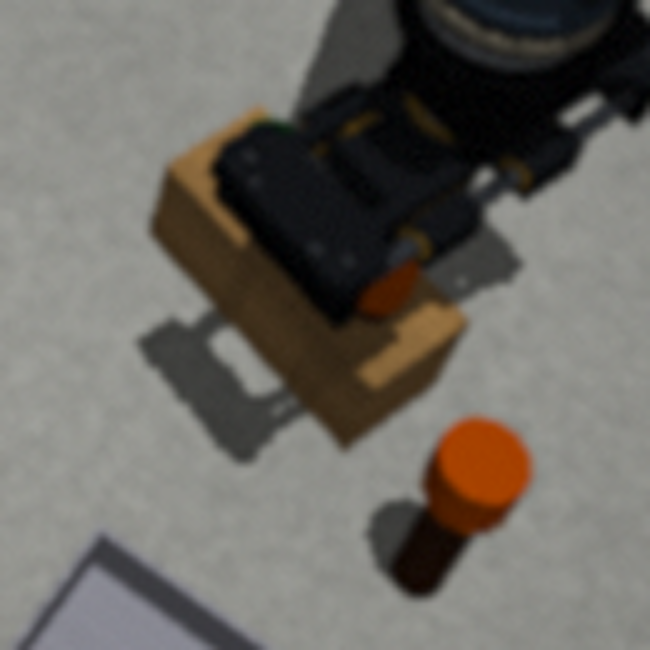

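```bash
python3 - <<'E'
from h import *
w=load("s3")
for p in [(513.4,213.4,102),(513.4,213.4,78),(514.4,212,80.6),(514.4,212,99)]: print(p,((proj(w,p,0)-[300,220])*5).round())
im=cv2.imread("pics/c4.png")
for z in (78,102):
  for a in np.linspace(0,6.28,60):
    q=((proj(w,(513.4+14*np.cos(a),213.4+14*np.sin(a),z))-[300,220])*5).astype(int); cv2.circle(im,tuple(map(int,q)),2,(0,255,255),-1)
S=arm.get_state();R=S["tool_rot"];T=S["tcp_pos"]
for sx in(-1,1):
  for y in(-9.5,9.5):
    for z in (0,-38):
      q=((proj(w,T+R@[sx*9,y,z])-[300,220])*5).astype(int); cv2.circle(im,tuple(map(int,q)),4,(255,0,255) if z==0 else (255,255,0),-1)
cv2.imwrite("pics/c5.png",im)
w=load("w3");im=cv2.imread("pics/c3.png")
for z in (78,102):
  for a in np.linspace(0,6.28,60):
    q=((proj(w,(513.4+14*np.cos(a),213.4+14*np.sin(a),z),1)-[130,120])*3).astype(int); cv2.circle(im,tuple(map(int,q)),2,(0,255,255),-1)
for sx in(-1,1):
  for y in(-9.5,9.5):
    for z in (0,-38):
      q=((proj(w,T+R@[sx*9,y,z],1)-[130,120])*3).astype(int); cv2.circle(im,tuple(map(int,q)),4,(255,0,255) if z==0 else (255,255,0),-1)
cv2.imwrite("pics/c6.png",im)
E
```

```text
(513.4, 213.4, 102) [384. 254.]
(513.4, 213.4, 78) [373. 280.]
(514.4, 212, 80.6) [370. 276.]
(514.4, 212, 99) [379. 256.]
```

View pics/c5.png

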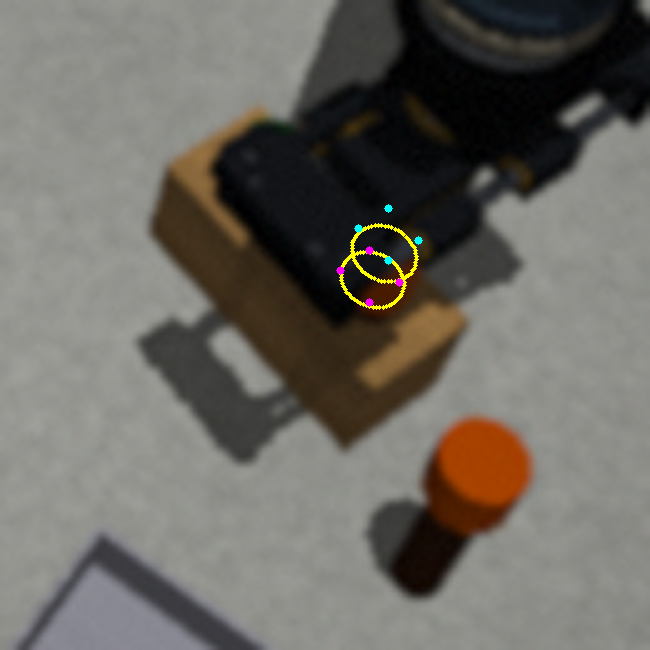

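View pics/c6.png

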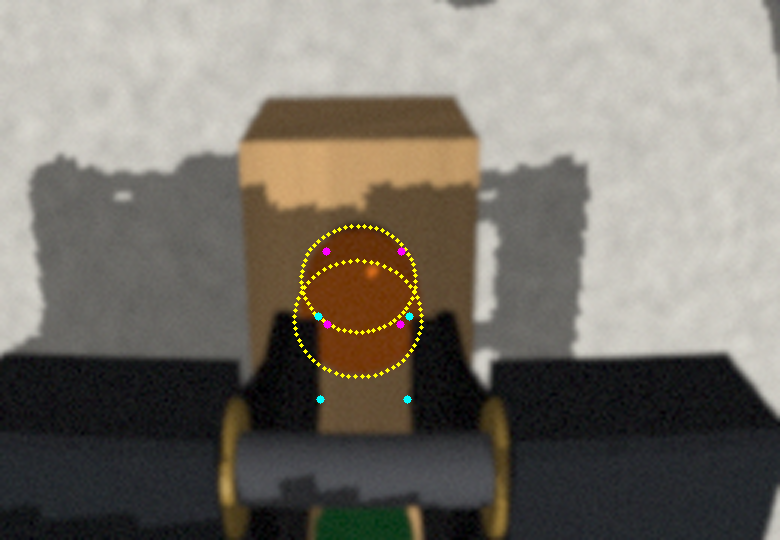

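```bash
python3 - <<'E'
from h import *
w=load("s3");r=cv2.imread("pics/s3.png")[220:320,320:430]
im=cv2.resize(r,None,fx=7,fy=6,interpolation=cv2.INTER_CUBIC); im=cv2.convertScaleAbs(im,alpha=2.2,beta=20)
S=arm.get_state();R=S["tool_rot"];T=S["tcp_pos"];print(S["width"])
for sx in(9,24):
  for y in(-9.5,9.5):
    for z,c in ((0,(255,0,255)),(-19,(0,255,0)),(-38,(255,255,0)),(-70,(0,0,255))):
      q=((proj(w,T+R@[sx,y,z])-[320,220])*[7,6]).astype(int); cv2.circle(im,tuple(map(int,q)),4,c,-1 if sx>10 else 1)
cv2.imwrite("pics/c7.png",im)
E
```

```text
17.686036156756888
```

View pics/c7.png

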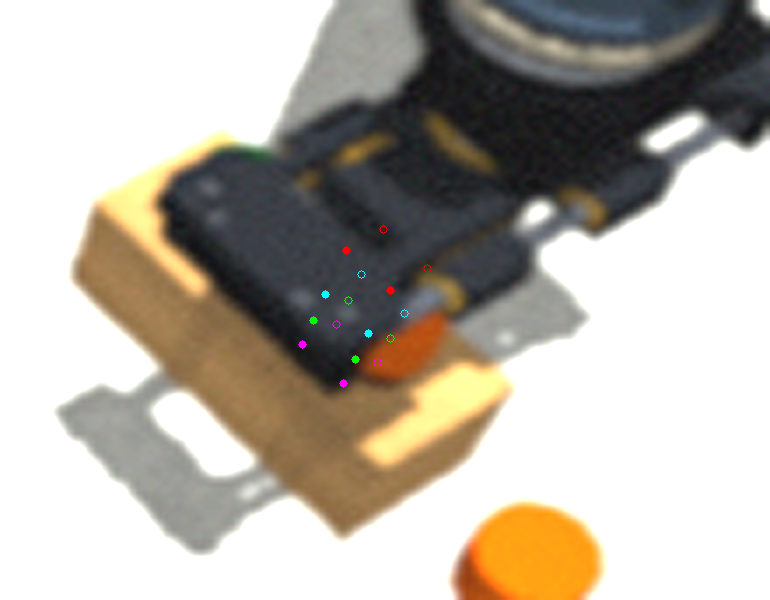

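```bash
python3 - <<'E'
from h import *
w=load("s3")
S=arm.get_state();R=S["tool_rot"];T=S["tcp_pos"]
im=cv2.imread("pics/c7.png")
for z,c in((-70,(0,0,255)),(-108,(255,255,0)),(-150,(0,255,255))):
  for sx in(-95,95):
    for y in(-37.5,37.5):
      q=((proj(w,T+R@[sx,y,z])-[320,220])*[7,6]).astype(int); print(z,sx,y,q);cv2.circle(im,tuple(map(int,q)),6,c,-1)
cv2.imwrite("pics/c8.png",im)
w=load("w3");im=cv2.imread("pics/w3.png")
for z,c in((-70,(0,0,255)),(-108,(255,255,0)),(-150,(0,255,255))):
  for sx in(-95,95):
    for y in(-37.5,37.5):
      q=proj(w,T+R@[sx,y,z],1).astype(int); print(z,sx,y,q);cv2.circle(im,tuple(map(int,q)),6,c,-1)
cv2.imwrite("pics/c9.png",im)
E
```

```text
-70 -95 -37.5 [738 183]
-70 -95 37.5 [561  39]
-70 95 -37.5 [276 457]
-70 95 37.5 [106 291]
-108 -95 -37.5 [777 126]
-108 -95 37.5 [592 -19]
-108 95 -37.5 [302 404]
-108 95 37.5 [124 236]
-150 -95 -37.5 [823  58]
-150 -95 37.5 [630 -89]
-150 95 -37.5 [333 342]
-150 95 37.5 [147 170]
-70 -95 -37.5 [ 71 197]
-70 -95 37.5 [100 310]
-70 95 -37.5 [430 197]
-70 95 37.5 [402 310]
-108 -95 -37.5 [ 28 225]
-108 -95 37.5 [ 74 351]
-108 95 -37.5 [474 224]
-108 95 37.5 [428 351]
-150 -95 -37.5 [-39 273]
-150 -95 37.5 [ 40 410]
-150 95 -37.5 [541 273]
-150 95 37.5 [462 409]
```

View pics/c8.png

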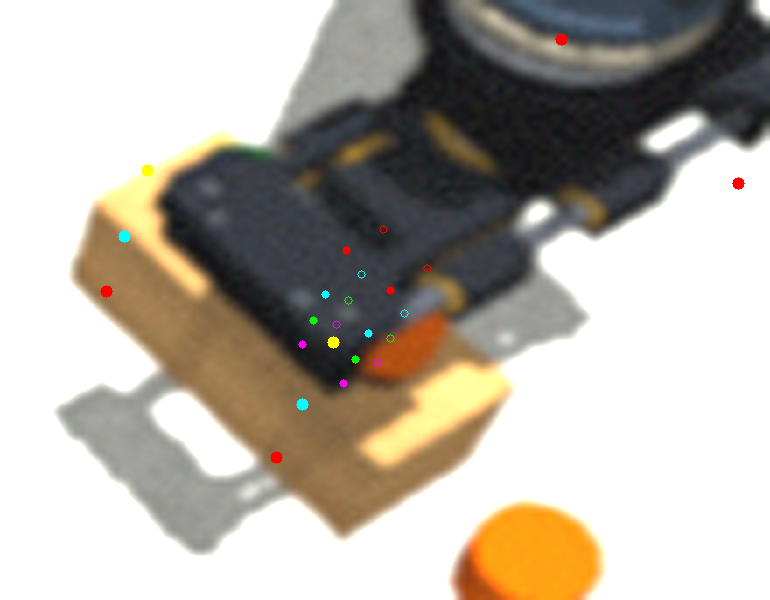

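View pics/c9.png

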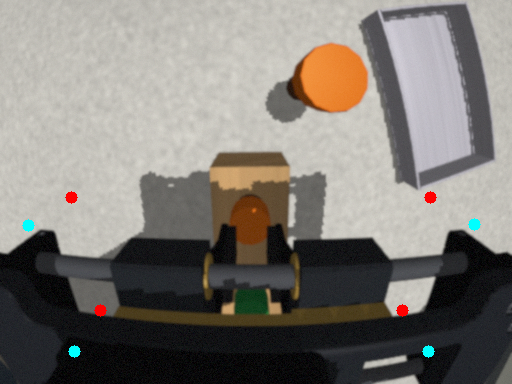

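```bash
python3 - <<'E'
from h import *
a=cv2.convertScaleAbs(cv2.imread("pics/wrist0.png")[210:310,140:370],alpha=3,beta=30)
b=cv2.convertScaleAbs(cv2.imread("pics/w2.png")[210:310,140:370],alpha=3,beta=30)
cv2.imwrite("pics/c10.png",cv2.resize(np.vstack([a,b]),None,fx=3,fy=3,interpolation=cv2.INTER_CUBIC))
E
```

```text
(no output)
```

View pics/c10.png

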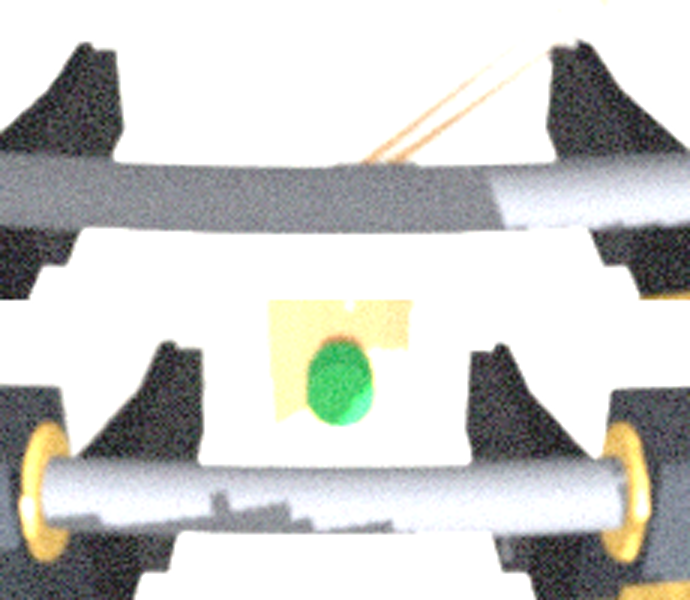

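```bash
python3 - <<'E'
from h import *
w=load("wrist0")
# start pose
R=np.array([[ 3.61434946e-01,  9.32397206e-01, -4.79514069e-04],[ 9.32396170e-01, -3.61435260e-01, -1.39133578e-03],[-1.47059089e-03,  5.57802934e-05, -9.99998917e-01]])
T=np.array([243.79,628.9,183.36])
L=[[(179.3,226.7),(324.3,226.7)],[(181.7,253.3),(322.3,253.3)]]
for h in (0,10,20,30,35,40,45):
    print(h,[ (R.T@(ray(w,*p,T[2]+h,1)-T)).round(1)[:2].tolist() for row in L for p in row])
E
```

```text
0 [[-54.2, 8.8], [54.9, 8.7], [-54.5, 31.7], [55.5, 31.6]]
10 [[-51.5, 4.3], [52.1, 4.2], [-51.8, 26.0], [52.7, 26.0]]
20 [[-48.8, -0.2], [49.4, -0.3], [-49.0, 20.4], [50.0, 20.4]]
30 [[-46.1, -4.7], [46.6, -4.8], [-46.3, 14.8], [47.2, 14.7]]
35 [[-44.7, -7.0], [45.3, -7.0], [-45.0, 11.9], [45.8, 11.9]]
40 [[-43.3, -9.2], [43.9, -9.3], [-43.6, 9.1], [44.4, 9.1]]
45 [[-42.0, -11.5], [42.5, -11.5], [-42.2, 6.3], [43.1, 6.3]]
```

```bash
python3 -m jog '{"linear":[[0,0,0],[0,0,0],[0,0,0],[0,0,0],[-0.04,-0.04,0],[-0.04,-0.04,0.3],[-0.04,-0.04,0.6],[-0.04,-0.04,0.6]],"yaw":[0,0,0,0,0,0,0,0],"fingers":[0.6,0.6,0.6,0.6,0.6,0.6,0.6,0.6]}'
python3 - <<'E'
from h import *
r=snap("wrist","w4"); s=arm.get_state(); print(s["time_s"],s["tcp_pos"],s["ft_force"],s["width"])
cv2.imwrite("pics/c11.png",cv2.resize(cv2.convertScaleAbs(r["color"][120:300,130:390],alpha=1.8),None,fx=3,fy=3))
E
```

```text
time_s: 4.53
tcp_pos: [512.6, 213.0, 61.4]
tool_rot: [[0.981, -0.194, -0.002], [-0.194, -0.981, -0.001], [-0.002, 0.002, -1.0]]
ft_force: [0.4, 0.9, 0.6]
width: 52.4
4.575 [513.09155145 213.19595081  61.96811323] [-0.68302856  0.11635046 -0.04630969] 52.10721372535962
```

View pics/c11.png

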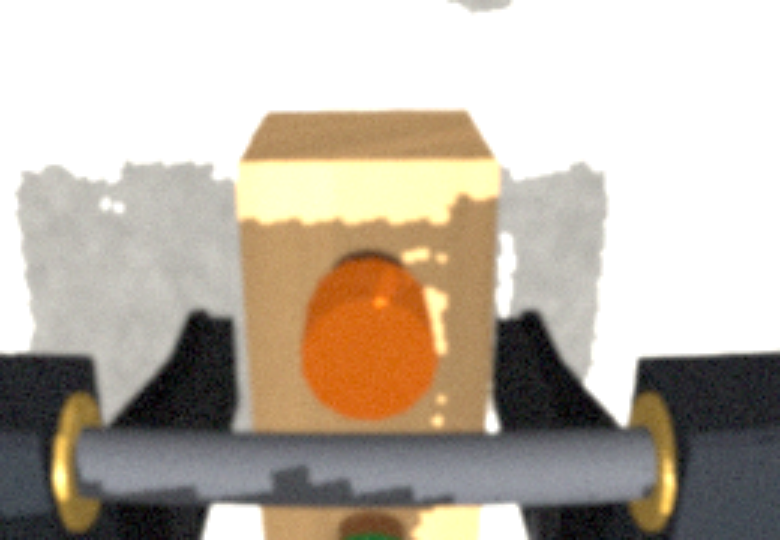

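```bash
python3 -m jog '{"linear":[[0,0,0.3],[0,0,0.5],[0,0,0.65],[0,0,0.68],[0,0,0.68],[0,0,0.68],[0,0,0.68],[0,0,0.68]],"yaw":[0,0,0,0,0,0,0,0],"fingers":[0.6,0.6,0.6,0.6,0.2,0.2,0.2,0.2]}' 15
python3 -m jog '{"linear":[[0,0,0],[0,0,0]],"yaw":[0,0],"fingers":[0.2,0.2]}'
python3 - <<'E'
from h import *
r=snap("wrist","w5"); s=arm.get_state(); print(s["time_s"],s["tcp_pos"],s["ft_force"],s["width"])
cv2.imwrite("pics/c12.png",cv2.resize(cv2.convertScaleAbs(r["color"][120:300,130:390],alpha=1.8),None,fx=3,fy=3))
E
```

```text
time_s: 5.58
tcp_pos: [513.7, 213.5, 42.4]
tool_rot: [[0.981, -0.194, 0.0], [-0.194, -0.981, 0.0], [0.0, -0.0, -1.0]]
ft_force: [0.2, 0.4, 1.1]
width: 27.5
time_s: 5.82
tcp_pos: [513.6, 213.6, 42.4]
tool_rot: [[0.981, -0.194, 0.0], [-0.194, -0.981, 0.0], [0.0, -0.0, -1.0]]
ft_force: [-1.0, 0.0, 1.3]
width: 27.6
5.875 [513.65490405 213.59180424  42.41318328] [ 0.45759431 -0.74898189  1.81478819] 27.382487741042603
```

View pics/c12.png

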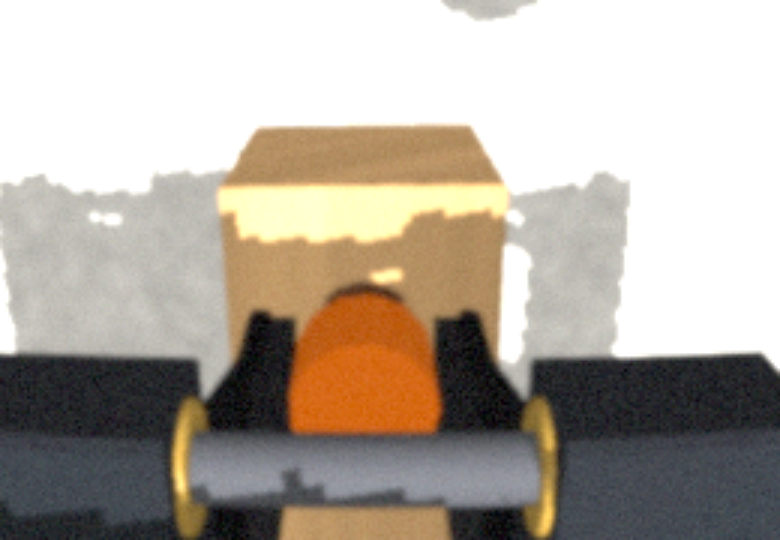

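```bash
python3 -m jog '{"linear":[[0,0,-0.5],[0,0,-1.5],[0,0,-3],[0,0,-4.5],[0,0,-5],[0,0,-5]],"yaw":[0,0,0,0,0,0],"fingers":[0.2,0.2,0.2,0.2,0.2,0.2]}'
python3 - <<'E'
from h import *
r=snap("scene","s6"); s=arm.get_state(); print(s["time_s"],s["tcp_pos"],s["ft_force"],s["width"])
crop("s6",290,150,450,350,3,"c13")
E
```

```text
time_s: 6.62
tcp_pos: [513.7, 213.6, 193.1]
tool_rot: [[0.981, -0.194, 0.001], [-0.194, -0.981, 0.001], [0.001, -0.001, -1.0]]
ft_force: [-0.9, -0.7, -0.5]
width: 27.6
6.675 [512.84159569 213.28470252 191.65291055] [-0.21556188  0.56089603 -0.2429253 ] 27.616529853338257
```

View pics/c13.png

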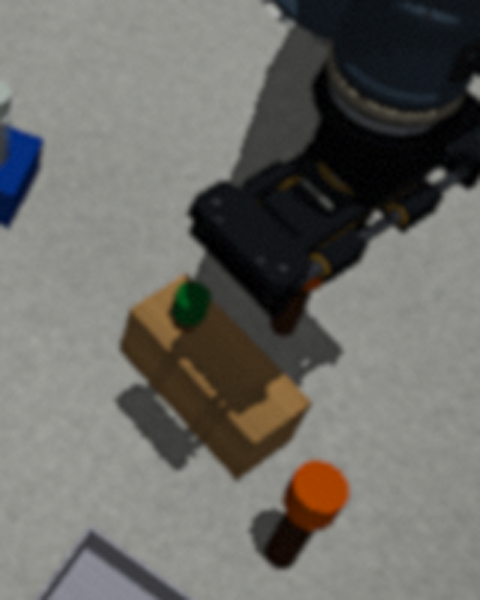

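```bash
python3 -m jog '{"linear":[[0.24,1.1,0],[0.6,2.8,0],[1.0,4.7,0],[1.44,6.7,0],[1.88,8.7,0],[2.3,10.6,0],[2.7,12.4,0],[3.0,13.8,0]],"yaw":[-4,-8,-12,-16,-20,-24,-28,-30.5],"fingers":[0.2,0.2,0.2,0.2,0.2,0.2,0.2,0.2]}'
python3 - <<'E'
from h import *
s=arm.get_state(); print(s["tcp_pos"],s["tool_rot"])
d=np.array([521.4,-231.9,192])-s["tcp_pos"]; print(s["tool_rot"].T@d/30)
E
```

```text
time_s: 7.68
tcp_pos: [519.7, -212.3, 190.1]
tool_rot: [[0.944, 0.33, -0.004], [0.33, -0.944, 0.0], [-0.004, -0.002, -1.0]]
ft_force: [1.9, 0.5, -0.2]
width: 27.5
[ 519.68713758 -212.31273908  190.07409963] [[ 9.43893033e-01  3.30227198e-01 -3.99246280e-03]
 [ 3.30231057e-01 -9.43900069e-01  3.30268631e-04]
 [-3.65942223e-03 -1.63017347e-03 -9.99991976e-01]]
[-0.16195369  0.63503037 -0.06463975]
```

```bash
python3 -m jog '{"linear":[[-0.1,0.3,0],[-0.24,0.69,0],[-0.24,0.69,0],[-0.24,0.69,0],[-0.24,0.69,0]],"yaw":[0,0,0,0,0],"fingers":[0.2,0.2,0.2,0.2,0.2]}'
python3 - <<'E'
from h import *
r=snap("wrist","w7"); s=arm.get_state(); print(s["time_s"],s["tcp_pos"],s["tool_rot"].round(3).tolist(),s["ft_force"],s["width"])
t=snap("top","t7")
cv2.imwrite("pics/c14.png",cv2.resize(cv2.convertScaleAbs(r["color"][110:270,160:360],alpha=1.8),None,fx=3.7,fy=3.7,interpolation=cv2.INTER_CUBIC))
E
```

```text
time_s: 8.3
tcp_pos: [521.8, -230.8, 192.2]
tool_rot: [[0.943, 0.332, 0.0], [0.332, -0.943, 0.001], [0.0, -0.001, -1.0]]
ft_force: [0.1, -0.3, -1.5]
width: 27.6
8.35 [ 521.76896069 -231.02542975  192.23815583] [[0.943, 0.332, 0.0], [0.332, -0.943, 0.0], [0.0, -0.0, -1.0]] [-0.56681119  0.14298414 -0.16872403] 27.575276181953562
```

View pics/c14.png

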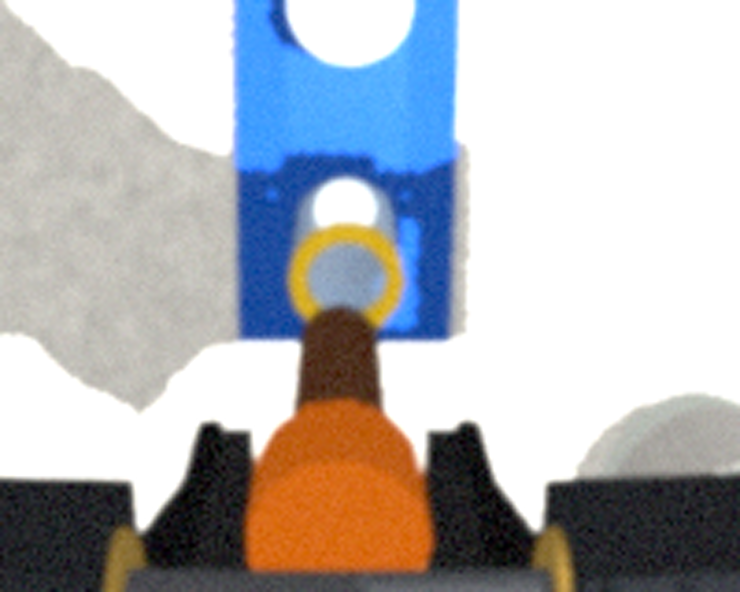

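View pics/w7.png

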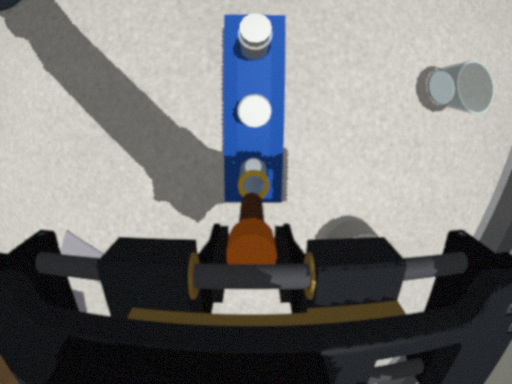

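```bash
python3 - <<'E'
from h import *
w=load("w7");P=lambda p:((proj(w,p,1)-[160,110])*3.7).round(1)
hsv=cv2.cvtColor(w["color"],cv2.COLOR_BGR2HSV)
m=cv2.inRange(hsv,(20,120,60),(32,255,255))[150:215,220:290]
ys,xs=np.nonzero(m);print("yellow",xs.min()+220,xs.max()+220,ys.min()+150,ys.max()+150,len(xs))
pts=[(x+220,y+150) for x,y in zip(xs,ys)]
W=np.array([ray(w,u,v,108,1)[:2] for u,v in pts])
f=least_squares(lambda p:np.hypot(*(W-p[:2]).T)-p[2],(521,-232,13.5),loss="soft_l1");print("rim",f.x,np.sqrt(np.mean(f.fun**2)))
t=load("top0");h2=cv2.cvtColor(t["color"],cv2.COLOR_BGR2HSV);m=cv2.inRange(h2,(18,90,50),(34,255,255))[195:222,282:306];ys,xs=np.nonzero(m)
W=np.array([ray(t,x+282,y+195,108)[:2] for x,y in zip(xs,ys)]);f=least_squares(lambda p:np.hypot(*(W-p[:2]).T)-p[2],(521,-232,13.5),loss="soft_l1");print("rim top",f.x,len(xs))
T=arm.get_state()["tcp_pos"]; zt=T[2]+35.6-70
print("tip z",zt,"tip",P((T[0],T[1],zt)),cyl(w,T[0],T[1],7,zt,zt+.1,1)[2],"rim proj",P((T[0],T[1],108)))
for z in (zt,zt+4,zt+35,zt+70): print(z,[P(T*[1,1,0]+[0.943*r,0.332*r,z]) for r in(-9,9)])
e=np.array([.332,-.943,0]); print(P(np.array([T[0],T[1],zt])-7*e),P(np.array([T[0],T[1],zt+4])-9*e))
E
```

```text
yellow 239 267 171 197 275
rim [ 523.68266792 -230.72669928   13.04260194] 1.2524294297493184
rim top [ 523.15042483 -230.23526769   13.35615822] 50
tip z 157.87113147338462 tip [336.7 337.9] (242, 193, 18, 17) rim proj [336.8 277. ]
157.87113147338462 [array([296.9, 337.9]), array([376.5, 337.9])]
161.87113147338462 [array([296.3, 343.8]), array([377.1, 343.8])]
192.87113147338462 [array([290.8, 396.4]), array([382.5, 396.4])]
227.87113147338462 [array([282.6, 475.6]), array([390.5, 475.6])]
[336.7 308.4] [336.7 305.2]
```

```bash
python3 -m jog '{"linear":[[0.055,0,0.4],[0.055,0,0.9],[0.055,0,1.3],[0.055,0,1.5],[0.055,0,1.5],[0.055,0,1.5]],"yaw":[0,0,0,0,0,0],"fingers":[0.2,0.2,0.2,0.2,0.2,0.2]}'
python3 - <<'E'
from h import *
r=snap("wrist","w8"); s=arm.get_state(); print(s["time_s"],s["tcp_pos"],s["ft_force"],s["width"])
cv2.imwrite("pics/c15.png",cv2.resize(cv2.convertScaleAbs(r["color"][130:270,170:340],alpha=1.8),None,fx=4,fy=4,interpolation=cv2.INTER_CUBIC))
T=s["tcp_pos"];P=lambda p:((proj(r,p,1)-[170,130])*4+1.5).round(1)
zt=T[2]+35.6-70;print(zt,P((T[0],T[1],zt)),P((T[0],T[1],108)))
E
```

```text
time_s: 9.15
tcp_pos: [523.4, -231.8, 147.6]
tool_rot: [[0.944, 0.331, 0.001], [0.331, -0.944, -0.0], [0.001, 0.0, -1.0]]
ft_force: [-0.1, -0.2, -0.7]
width: 27.7
9.2 [ 523.42139465 -231.74401093  147.67491708] [0.42373524 0.03055408 0.4356748 ] 27.42707439697407
113.27491708090616 [326.6 285. ] [326.6 276.9]
```

View pics/c15.png

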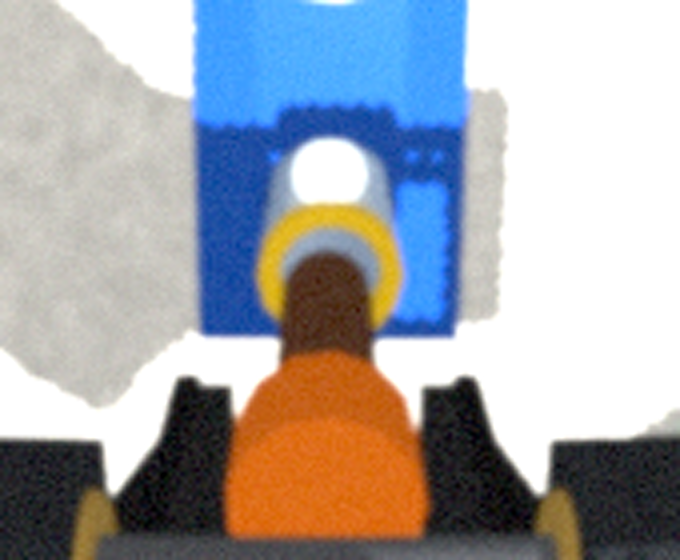

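```bash
python3 - <<'E'
from h import *
r=load("w8");T=np.array([523.42,-231.74,147.67]);e=np.array([.331,-.944,0]);P=lambda p:((proj(r,p,1)-[170,130])*4+1.5).round(1)
b=np.array([T[0],T[1],0])
print("rim top",P(b-16*e+[0,0,108]),P(b-11*e+[0,0,108]),"tip",P(b-9*e+[0,0,117.3]),P(b-7*e+[0,0,113.3]))
E
```

```text
rim top [326.6 204.4] [326.6 227.3] tip [326.6 249.7] [326.6 253.1]
```

```bash
python3 -m jog '{"linear":[[0.02,0,0.1],[0.02,0,0.4],[0.02,0,0.8],[0.02,0,1.2],[0.02,0,1.6],[0.02,0,2.0],[0.02,0,2.2],[0.02,0,2.2]],"yaw":[0,0,0,0,0,0,0,0],"fingers":[0.2,0.2,0.2,0.2,0.2,0.2,0.2,0.2]}'
python3 - <<'E'
from h import *
r=snap("wrist","w9"); s=arm.get_state(); print(s["time_s"],s["tcp_pos"],s["ft_force"],s["width"])
cv2.imwrite("pics/c16.png",cv2.resize(cv2.convertScaleAbs(r["color"][130:270,170:340],alpha=1.8),None,fx=4,fy=4,interpolation=cv2.INTER_CUBIC))
E
```

```text
time_s: 10.2
tcp_pos: [523.4, -231.2, 80.7]
tool_rot: [[0.944, 0.331, -0.001], [0.331, -0.944, 0.0], [-0.001, -0.001, -1.0]]
ft_force: [-0.2, 0.5, 0.2]
width: 27.9
10.25 [ 523.69692813 -231.43277145   81.17017349] [-0.51299579  0.62177011 -0.41665673] 27.388060909562313
```

View pics/c16.png

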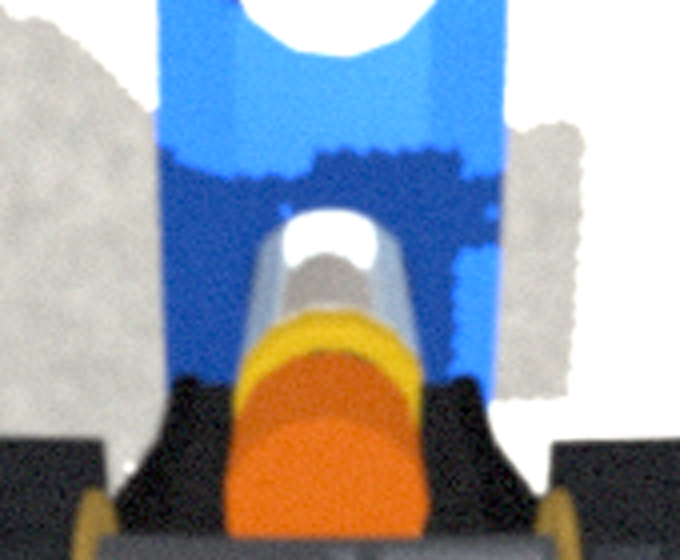

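```bash
python3 -m jog '{"linear":[[0,0,0.1],[0,0,0.18],[0,0,0.24],[0,0,0.27],[0,0,0.27]],"yaw":[0,0,0,0,0],"fingers":[0.2,0.2,0.2,0.2,0.2]}'
```

```text
time_s: 10.88
tcp_pos: [523.6, -231.3, 73.0]
tool_rot: [[0.944, 0.331, -0.0], [0.331, -0.944, 0.0], [-0.0, -0.0, -1.0]]
ft_force: [0.8, 0.1, -1.1]
width: 27.3
```

Release and rise slightly, then look.

```bash
python3 -m jog '{"linear":[[0,0,0],[0,0,0],[0,0,0],[0,0,0],[0,0,-0.3],[0,0,-0.8],[0,0,-1.0],[0,0,-1.0]],"yaw":[0,0,0,0,0,0,0,0],"fingers":[0.5,0.55,0.55,0.55,0.55,0.55,0.55,0.55]}'
python3 - <<'E'
from h import *
r=snap("wrist","w10"); s=arm.get_state(); print(s["time_s"],s["tcp_pos"],s["ft_force"],s["width"])
a=cv2.resize(cv2.convertScaleAbs(r["color"][130:270,170:340],alpha=1.8),None,fx=3.5,fy=3.5,interpolation=cv2.INTER_CUBIC)
q=snap("scene","s10");b=cv2.resize(cv2.convertScaleAbs(q["color"][140:230,210:320],alpha=1.8),None,fx=5,fy=5,interpolation=cv2.INTER_CUBIC)
cv2.imwrite("pics/c17.png",a);cv2.imwrite("pics/c18.png",b)
E
```

```text
time_s: 11.88
tcp_pos: [524.2, -231.5, 104.0]
tool_rot: [[0.944, 0.331, 0.002], [0.331, -0.944, -0.0], [0.002, 0.001, -1.0]]
ft_force: [-0.5, 0.6, -0.4]
width: 47.8
11.925 [ 523.81029037 -231.23892074  103.47856099] [ 0.11559694 -0.57612107  0.14494441] 48.09001945522955
```

View pics/c17.png

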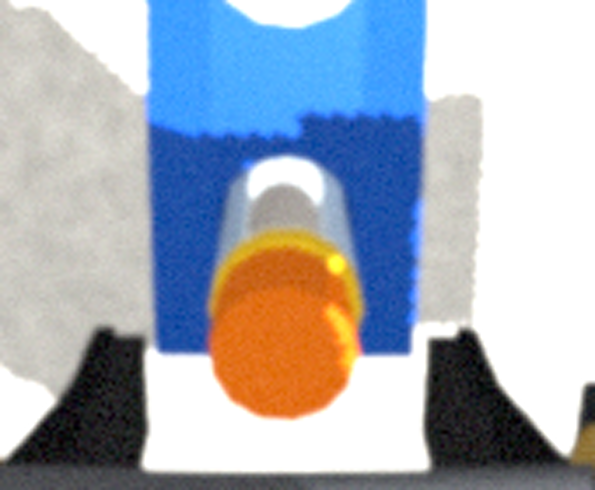

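View pics/c18.png

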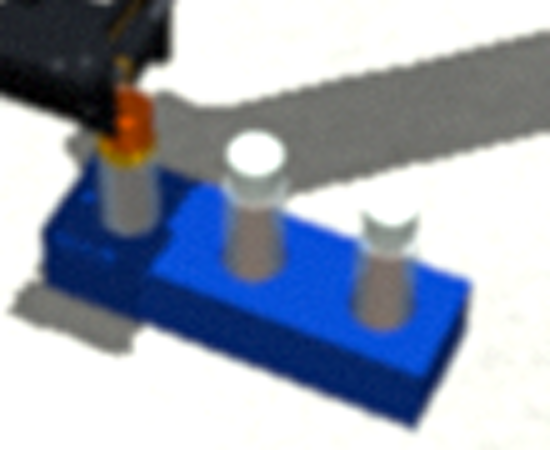

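```bash
python3 -m jog '{"linear":[[0,0,0.4],[0,0,0.9],[0,0,1.4],[0,0,1.8],[0,0,2.1],[0,0,2.3],[0,0,2.4],[0,0,2.4]],"yaw":[0,0,0,0,0,0,0,0],"fingers":[0.55,0.55,0.55,0.55,0.55,0.55,0.55,0.55]}'
python3 - <<'E'
from h import *
r=snap("wrist","w11"); s=arm.get_state(); print(s["time_s"],s["tcp_pos"],s["ft_force"],s["width"])
a=cv2.resize(cv2.convertScaleAbs(r["color"][130:290,160:350],alpha=1.8),None,fx=3.5,fy=3.5,interpolation=cv2.INTER_CUBIC)
cv2.imwrite("pics/c19.png",a)
E
```

```text
time_s: 12.98
tcp_pos: [523.7, -231.3, 31.2]
tool_rot: [[0.944, 0.331, 0.0], [0.331, -0.944, 0.0], [0.0, 0.0, -1.0]]
ft_force: [0.5, 0.2, 1.1]
width: 48.0
13.025 [ 523.86836489 -231.42710968   31.37013293] [0.76608439 0.58469479 0.81114694] 48.06419569077673
```

View pics/c19.png

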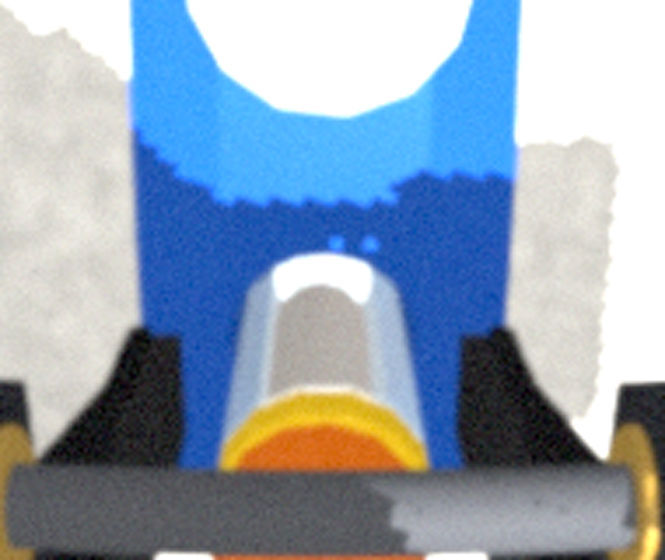

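```bash
python3 -m jog '{"linear":[[0,0,0],[0,0,0],[0,0,0],[0,0,0],[0,0,0],[0,0,0]],"yaw":[0,0,0,0,0,0],"fingers":[0.3,0.25,0.25,0.25,0.25,0.25]}' 10
python3 -m jog '{"linear":[[0,0,-0.1],[0,0,-0.4],[0,0,-0.7],[0,0,-0.95],[0,0,-1.02],[0,0,-1.02]],"yaw":[0,0,0,0,0,0],"fingers":[0.25,0.25,0.25,0.25,0.25,0.25]}'
python3 - <<'E'
from h import *
q=snap("scene","s12"); s=arm.get_state(); print(s["time_s"],s["tcp_pos"],s["ft_force"],s["width"])
b=cv2.resize(cv2.convertScaleAbs(q["color"][110:230,190:320],alpha=1.8),None,fx=5,fy=5,interpolation=cv2.INTER_CUBIC)
cv2.imwrite("pics/c20.png",b)
E
```

```text
time_s: 13.78
tcp_pos: [523.8, -231.3, 31.3]
tool_rot: [[0.944, 0.331, 0.0], [0.331, -0.944, 0.0], [0.0, 0.0, -1.0]]
ft_force: [0.5, 0.8, 2.3]
width: 30.7
time_s: 14.52
tcp_pos: [523.6, -231.3, 61.9]
tool_rot: [[0.944, 0.331, 0.0], [0.331, -0.944, 0.0], [0.0, -0.0, -1.0]]
ft_force: [0.4, -0.3, -0.8]
width: 30.4
14.575 [ 523.50669273 -231.14456845   61.61972262] [ 0.48291756  0.42483204 -1.40509183] 30.598218941337024
```

View pics/c20.png

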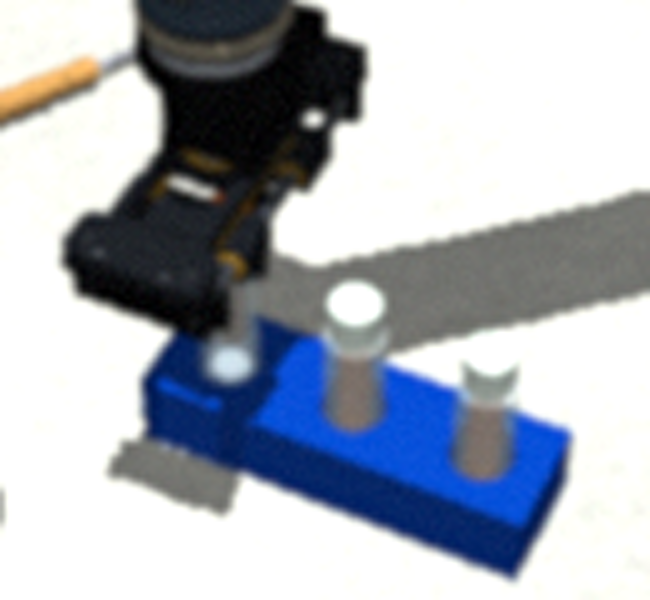

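```bash
python3 -m jog '{"linear":[[0,0.15,0],[0,0.3,0],[0,0.45,0],[0,0.6,0],[0,0.75,0],[0,0.9,0],[0,0.9,0]],"yaw":[0,0,0,0,0,0,0],"fingers":[0.25,0.25,0.25,0.25,0.25,0.25,0.25]}'
python3 - <<'E'
from h import *
q=snap("scene","s13"); w=snap("wrist","w13"); s=arm.get_state(); print(s["time_s"],s["tcp_pos"],s["ft_force"],s["torque"],s["width"])
cv2.imwrite("pics/c21.png",np.hstack([cv2.resize(cv2.convertScaleAbs(q["color"][110:230,190:290],alpha=1.8),None,fx=4,fy=4),cv2.resize(cv2.convertScaleAbs(w["color"][150:270,200:300],alpha=1.8),None,fx=4,fy=4)]))
E
```

```text
time_s: 15.45
tcp_pos: [532.7, -257.5, 61.7]
tool_rot: [[0.944, 0.33, 0.0], [0.33, -0.944, -0.001], [0.0, 0.001, -1.0]]
ft_force: [0.7, 1.7, -1.2]
width: 30.6
15.55 [ 532.51023607 -257.38551354   61.70513055] [ 1.04752383  1.05493292 -0.42511877] [ 0.14632512 -0.14140315  0.04302265] 30.761078525566347
```

View pics/c21.png

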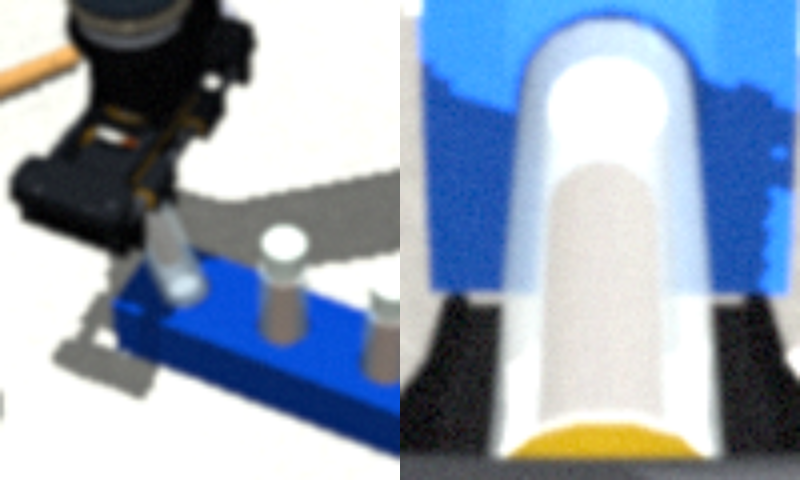

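```bash
python3 -m jog '{"linear":[[0,0.15,0.02],[0,0.3,0.04],[0,0.45,0.06],[0,0.6,0.08],[0,0.75,0.1],[0,0.85,0.12],[0,0.85,0.12]],"yaw":[0,0,0,0,0,0,0],"fingers":[0.25,0.25,0.25,0.25,0.25,0.25,0.25]}'
python3 - <<'E'
from h import *
q=snap("scene","s14"); w=snap("wrist","w14"); s=arm.get_state(); print(s["time_s"],s["tcp_pos"],s["ft_force"],s["torque"],s["width"])
cv2.imwrite("pics/c22.png",np.hstack([cv2.resize(cv2.convertScaleAbs(q["color"][110:230,190:290],alpha=1.8),None,fx=4,fy=4),cv2.resize(cv2.convertScaleAbs(w["color"][110:270,180:320],alpha=1.8),None,fx=3,fy=3)]))
E
```

```text
time_s: 16.42
tcp_pos: [541.1, -281.5, 58.1]
tool_rot: [[0.944, 0.33, 0.0], [0.33, -0.944, -0.001], [0.0, 0.001, -1.0]]
ft_force: [-0.2, 0.6, -0.9]
width: 30.5
16.525 [ 541.11083041 -281.31329138   58.21042965] [-0.00764448  0.26490277 -0.60891354] [ 0.0692479  -0.05879288 -0.01727457] 30.920464571012506
```

View pics/c22.png

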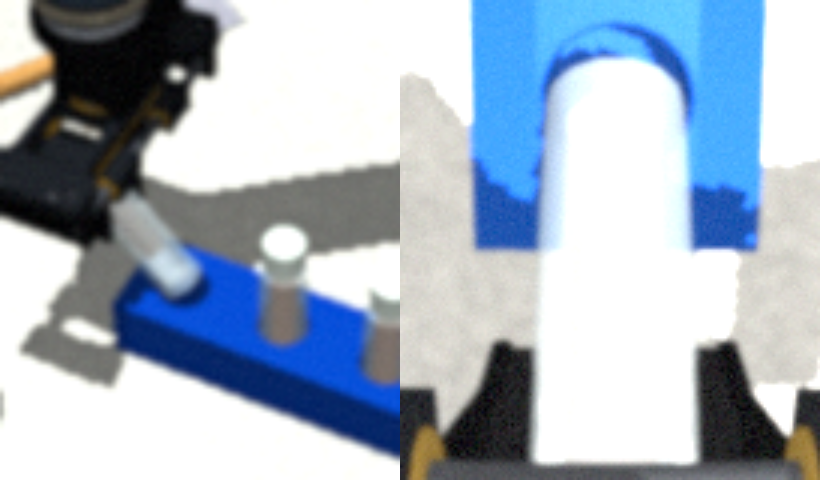

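```bash
python3 -m jog '{"linear":[[0,0,0],[0,0,0],[0,0,-0.2],[0,0,-0.6],[0,0,-1.1],[0,0,-1.7],[0,0,-2.3],[0,0,-2.9]],"yaw":[0,0,0,0,0,0,0,0],"fingers":[0.25,0.25,0.25,0.25,0.25,0.25,0.25,0.25]}' 25
python3 -m jog '{"linear":[[0,0,-0.4],[0,0,-0.7],[0,0,-0.9],[0,0,-1],[0,0,-1],[0,0,-1],[0,0,-1],[0,0,-1]],"yaw":[0,0,0,0,0,0,0,0],"fingers":[0.25,0.25,0.25,0.25,0.25,0.25,0.25,0.25]}'
python3 - <<'E'
from h import *
q=snap("scene","s15"); w=snap("wrist","w15");t=snap("top","t15"); s=arm.get_state(); print(s["time_s"],s["tcp_pos"],s["ft_force"],s["torque"],s["width"])
cv2.imwrite("pics/c23.png",np.hstack([cv2.resize(cv2.convertScaleAbs(q["color"][70:190,170:270],alpha=1.8),None,fx=4,fy=4),cv2.resize(cv2.convertScaleAbs(w["color"][110:270,180:320],alpha=1.8),None,fx=3,fy=3)]))
cv2.imwrite("pics/t15b.png",cv2.resize(t["color"][150:300,200:400],None,fx=4,fy=4))
E
```

```text
time_s: 17.52
tcp_pos: [541.2, -280.9, 146.7]
tool_rot: [[0.944, 0.331, 0.001], [0.331, -0.944, -0.0], [0.001, 0.0, -1.0]]
ft_force: [0.4, 0.2, -0.9]
width: 30.2
time_s: 18.52
tcp_pos: [540.9, -280.8, 174.9]
tool_rot: [[0.944, 0.331, -0.0], [0.331, -0.944, 0.0], [-0.0, -0.0, -1.0]]
ft_force: [-0.3, -0.3, -1.2]
width: 30.3
18.675 [ 540.92748345 -280.86805582  175.02396972] [-0.07603093  0.17170758 -1.88467381] [-0.05206908  0.02797577 -0.00700033] 30.453128320198765
```

View pics/c23.png

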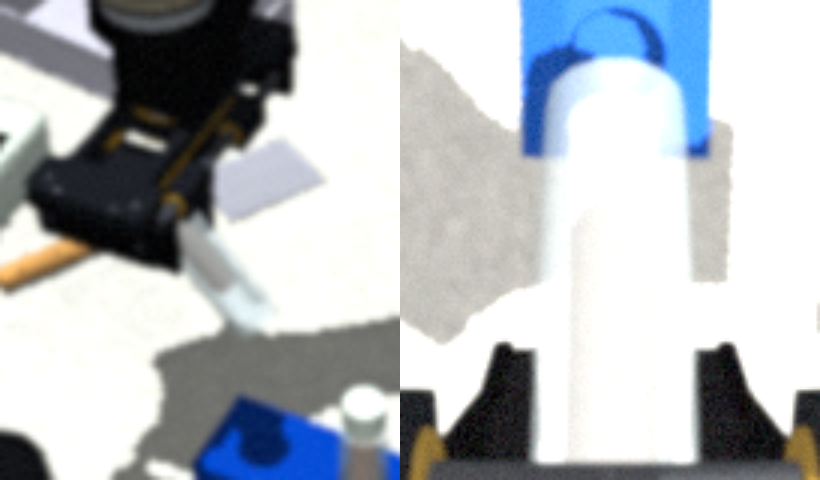

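View pics/t15b.png

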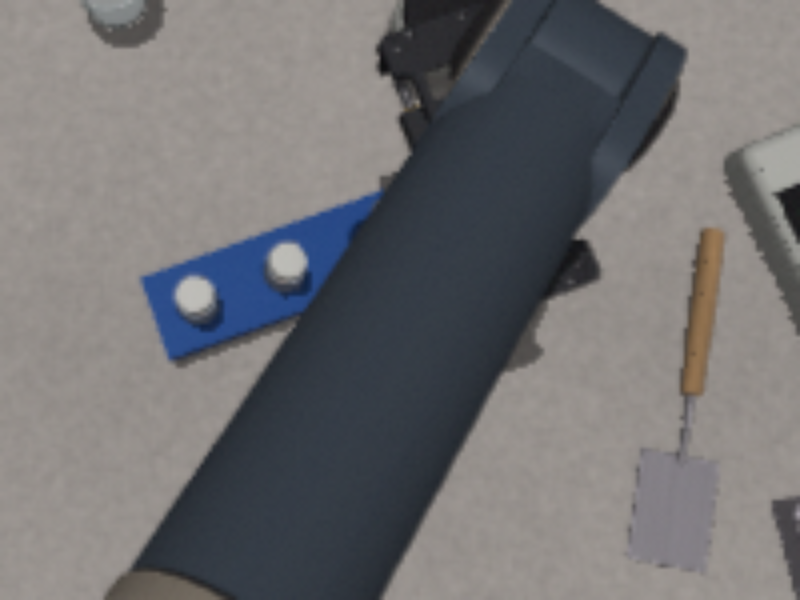

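```bash
python3 - <<'E'
from h import *
w=load("w15");T=np.array([540.93,-280.87,175.02]);e=np.array([.331,-.944,0]);ex=np.array([.944,.331,0]);z=np.array([0,0,1.])
g=T+z*58.2
q=load("s15")
for th in (25,30,35,40,45,50):
    t=np.radians(th);a=np.sin(t)*e+np.cos(t)*z;n=np.cos(t)*e-np.sin(t)*z
    f=g-81.5*a
    ring=[f+16*(np.cos(k)*n+np.sin(k)*ex) for k in np.linspace(0,6.28,40)]
    R=np.array([proj(w,p,1) for p in ring]); S=np.array([proj(q,p) for p in ring])
    print(th,f[2].round(1),R.min(0).round(1),R.max(0).round(1),"scene",((S.mean(0)-[170,70])*4).round(), ((S.max(0)-[170,70])*4).round())
E
```

```text
25 159.4 [229.7 147.5] [272.7 181.7] scene [231. 320.] [254. 336.]
30 162.6 [229.2 140.4] [273.2 173.7] scene [239. 319.] [262. 336.]
35 166.5 [228.7 133.7] [273.7 165.8] scene [247. 318.] [269. 335.]
40 170.8 [228.1 127.3] [274.3 158.1] scene [255. 316.] [276. 333.]
45 175.6 [227.4 121.3] [275.  150.6] scene [262. 313.] [282. 331.]
50 180.8 [226.7 115.9] [275.7 143.5] scene [269. 310.] [288. 328.]
```

```bash
python3 -m jog '{"linear":[[0,0,0],[0,0,0],[0,0,0],[0,0,0],[0,0,0],[0,0,0],[0,0,0],[0,0,0]],"yaw":[0,0,0,0,0,0,0,0],"fingers":[0.25,0.25,0.25,0.25,0.25,0.25,0.25,0.25]}'
python3 - <<'E'
from h import *
w=snap("wrist","w16");q=snap("scene","s16");o=load("w15")
print(np.abs(w["color"][110:250,200:300].astype(int)-o["color"][110:250,200:300]).mean())
T=arm.get_state()["tcp_pos"];e=np.array([.331,-.944,0]);ex=np.array([.944,.331,0]);z=np.array([0,0,1.]);g=T+z*58.2
t=np.radians(38.7);a=np.sin(t)*e+np.cos(t)*z;n=np.cos(t)*e-np.sin(t)*z
im=cv2.resize(w["color"][110:270,180:320],None,fx=4,fy=4,interpolation=cv2.INTER_CUBIC)
for s,r,c in((-81.5,16,(0,0,255)),(-51.5,7,(255,0,255)),(-47.5,9,(0,255,0))):
  for k in np.linspace(0,6.28,60):
    p=(proj(w,g+s*a+r*(np.cos(k)*n+np.sin(k)*ex)-2*n*(r<16),1)-[180,110])*4+1.5; cv2.circle(im,tuple(map(int,p)),1,c,-1)
im2=cv2.resize(q["color"][90:160,200:250],None,fx=9,fy=9,interpolation=cv2.INTER_CUBIC)[:640]
cv2.imwrite("pics/c24.png",np.hstack([im[:600],cv2.convertScaleAbs(im2[:600,:240],alpha=1.8)]))
cv2.imwrite("pics/c25.png",cv2.convertScaleAbs(im2[:600],alpha=1.6))
E
```

```text
time_s: 19.68
tcp_pos: [541.0, -280.9, 175.1]
tool_rot: [[0.944, 0.331, -0.0], [0.331, -0.944, 0.0], [0.0, -0.0, -1.0]]
ft_force: [-0.2, 0.1, 0.2]
width: 30.3
2.0696190476190477
```

View pics/c24.png

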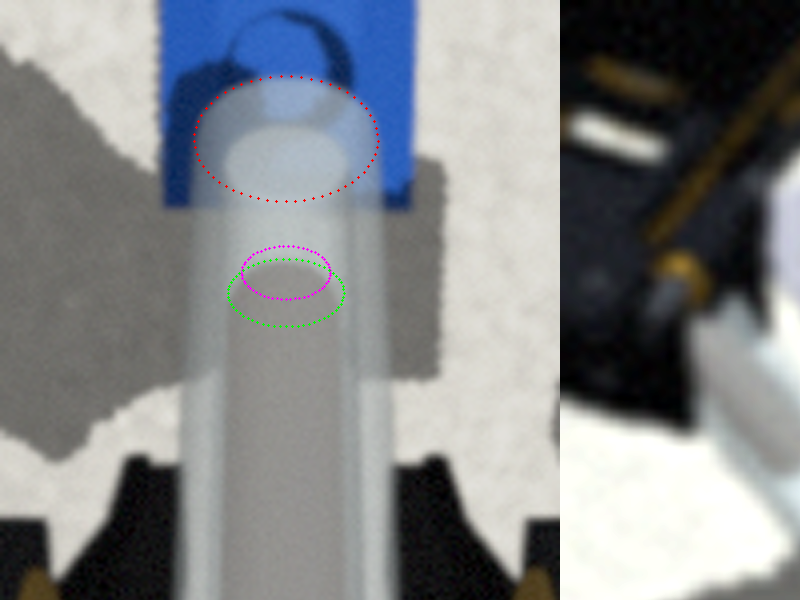

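View pics/c25.png

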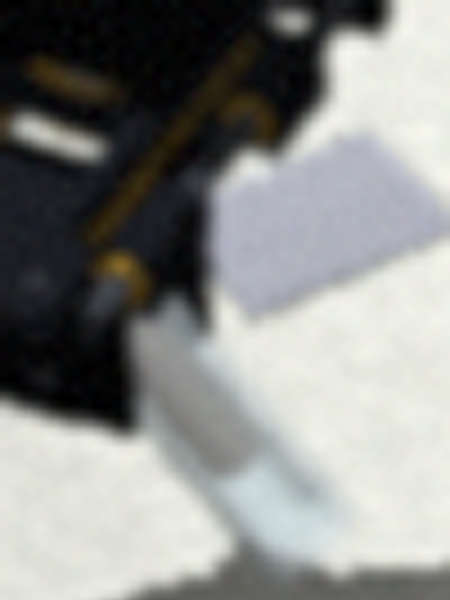

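```bash
python3 - <<'E'
from h import *
print(order.finish_job()); s=arm.get_state(); print(s["time_s"],s["tcp_pos"],s["width"],np.abs(s["joint_velocities"]).max())
E
```

```text
the job is handed in; nothing more can be done
None
the job is handed in; nothing more can be done
```

I put the orange-capped core into the yellow-rimmed tube in the rack, gripped the tube and drew it out. The job was handed in with the tube held leaning at about 39°. It gave no verdict.

**How the lean was made:** the moves can only shift and yaw the tool. So I kept the foot in the mouth of its hole and moved the grip about 52 mm sideways, which pivoted the tube between the pads. I then raised the grip from 10 N to 25 N and lifted.

**Last checks, at 19.7 s of the 51 s allowed:**
- **Lean and height:** the foot's outline in the wrist picture fits a lean of 38.7°, with the foot about 170 mm above the bench. The scene picture roughly agrees.
- **Stillness:** in two pictures 1 s apart the outline fits the same lean, and the arm's position did not change.
- **Core:** its tip first appeared about 16 enlarged pixels (4 wrist-camera pixels) off my overlay. I had shifted the overlay to the wrong side of the bore; by estimate the correct side accounts for that gap, which puts the core home, but I didn't redraw it. In the tilted pose the cap was hidden by the gripper, so this is indirect. I saw it sitting on the rim while the tube still stood in the rack.
- **Other things:** the two full tubes look undisturbed in the last pictures. I didn't measure the other items at the end.

**Readings that disagreed:**
- **Fingertip height:** the reported TCP lies about 40 mm below where the camera pictures put the fingertips. My first attempt to grasp the sample therefore closed on air above its cap, touching nothing. I corrected all later heights for this.
- **Finger opening:** it read about 30.5 mm on the 32 mm tube and about 27.5 mm on the 28 mm cap.

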